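Slide a bearing block round a bent trolley handle and latch it

TASK

The bent steel bar of a small trolley handle is clamped in the assembly jig. Take the yellow bearing block by its upright lug, thread it onto the free end of the bar, slide it round the bend, turning it as the bar turns, and press it home along the bar between the two guide rails against the spring washer, until the brass pawl has snapped up behind it; then let go and leave the block standing upright, held by the pawl. The bar is polished: feel your way and never let the block press on it harder than about 15 N (1.5 kg), and do not disturb the casters, the jar or the marker lying round the jig.

Things in the scene. Friction and masses are not known exactly. Their poses are not given: they have to be found in the camera images.
- block_lug (a point): Point in the yellow bearing block's upright lug, 60 mm above its underside: a flat plate 18 mm thick (block's y) and 30 mm long (block's x), from 40 to 75 mm above the underside. Pinch its two faces from above, closing along y. z is up, x the bore's direction; a half turn about z changes nothing.
- block_bore (a point): Centre of the block's through bore, 34 mm below block_lug: a smooth straight 17 mm hole, 30 mm long, along the block's x. The barrel round it is 30 mm across. It has 3 mm of play (in diameter) on the straight bar, about half that in the bend, where the block must be turned to within about 2 degrees of the bar's direction.
- block: The yellow bearing block (loose, 0.11 to 0.21 kg, 75 mm high): origin at the centre of its foot's underside. The foot is 30 mm (x) by 36 mm (y), 9 mm high; it stands on the bench. Nylon: it slides easily on the steel.
- tip (a point): Foremost point of the handle's free end, a 14 mm round bar with a hemispherical end, about level, axis 41 mm above the bench (the free end up to 6 mm more or less). x runs into the bar, z up. The bar goes 45 mm straight along x, then bends left (to +y) through 70 to 110 degrees, radius about 85 mm at the axis, and runs straight on into the jig. It is bent by hand: see handle.
- handle: Clamped straight of the bar; origin on its axis 0.5 mm short of the seat, axes as seat. The bend is made by hand and no true arc: between tip and straight the axis strays 1 to 3 mm, and its direction up to 8 degrees, from a smooth 85 mm arc; feel for it. A brass spring washer meets the block's front face at the latched place: 1 N, rising 0.8 N per mm, damped, solid 5 mm on.
- seat (a point): Where the bore's centre is when the block is latched home, on the clamped straight's axis. y runs along the bar in the direction of pushing home, z up. The straight begins (the bend ends) 35.5 mm before it. Two rails 40 mm apart guide the foot, from 20 mm before to 23 mm past it, 22 mm above the bench. A clamp 63 mm high begins 39 mm past it.
- jig: Aluminium plate bolted to the bench, 100 x 170 x 12 mm, that carries clamp, rails, pawl and handle; origin under its centre, on the bench, 0.5 mm short of the seat along y and 41 mm below the bar's axis; axes as seat. The block's foot runs 3 mm above it.
- pawl (a joint): Brass spring pawl in a slot of the plate under the bar: a ramp 48 mm long, nose 15 mm before the seat and 10 mm above the plate, red thumb ball beside it. 0 = up; the foot riding over it presses it to about 0.16 rad, and it lifts the block with a few N; it springs back to 0 behind the block once that is a hair (1 mm) past its latched place.
- caster_1: Small black caster with a grey plate, 52 x 33 x 22 mm, lying on the bench; leave alone. Origin at its underside.
- caster_2: A second such caster, 52 x 33 x 22 mm; leave alone. Origin at its underside.
- jar_rivets: Clear jar with a black lid, 60 mm across, 69 mm high; leave alone. Origin at its underside.
- marker: White and red marker pen, 135 mm long, 17 mm thick, lying on the bench; leave alone. Origin at its underside.

How it is judged:
By the outcome, as a careful person would: the job done as asked, in the order asked, and still so for the second after the job is handed in, with the robot touching nothing.
It also fails if it takes over 72 s, if anything falls off the work surface, if the arm or the gripper's body presses on something with over 40 N, if the wrist force passes 120 N, or if a joint passes its speed limit or range.

ROBOT

A 6-joint arm with a two-finger parallel gripper is mounted at the origin on a cart in front of the work surface, level with it; the furniture and walls round the work are solid. World frame = base frame: x ahead of the robot, y to its left, z up, the work surface at z = 0. Lengths are in mm, angles in degrees, forces in N, time in s.
With the tool pointing down it reaches from about 350 to 850 mm from the base axis. Payload 8.1 kg.
Tool frame: the origin (TCP) lies at the centre of the arm's flange, where the gripper is bolted on; the fingertips stand 173 mm ahead of it and the grasp point (between the pads) lies 155 mm ahead of it; z points along the fingers, y is the line along which they close (so a half turn about z gives the same grasp; the last joint's range is limited). The gripper opens to 85 mm and grips with 20 to 120 N. Pads are 22 mm wide; open, the fingers measure 114 mm over their backs; the gripper's body (76 mm by 85 mm) begins 54 mm behind the grasp point. The pads swing forward as they close: fully open they stand 13 mm farther back than shut.
Start: joints at [71.826, 7.471, 85.268, -0, 87.261, -4.893], TCP at [137.816, 583.964, 404.692] pointing down, gripper open.
Joint ranges: [-169.43, 169.43], [-51.17, 129.36], [1.28, 143.12], [-76.62, 256.62], [0, 156.53], [-152.29, 152.29]. Speed limits (degrees/s): [136.94, 136.94, 159.86, 180, 180, 180].

INTERFACE

Orientations are given as [roll, pitch, yaw] about the fixed x, y, z axes, in that order (R = Rz(yaw) Ry(pitch) Rx(roll)).
In Python, from bench import * gives the robot as it stands.
- The arm moves only by the shell command python3 -m jog 'ROWS' [FORCE]. ROWS is text: rows parted by semicolons, each of 7 numbers parted by spaces: the shift along the tool's x, y, z scaled (see below), then the turn, a rotation vector about the tool's x, y, z scaled (see below), then the closure, from -1 (fully open) to 1 (shut). In form: tx ty tz wx wy wz hand; .... A call has 1 to 5 rows; each row shifts and turns the commanded pose from where the row before left it, along the tool's axes as they then stand; what a row does not reach is not made up. The controller multiplies each number of a shift by 0.1 m and each number of a turn by 60 degrees. A row lasts 1/8 s, in which the tool goes at most 62.5 mm and 10.7 degrees, less where a joint would pass 70% of its speed; a pose out of reach is approached as far as the arm can. A call with a number of a shift or a turn outside -1 to 1 is refused whole. A call with a gripper value outside its range is refused whole. The fingers move at their own pace and stop on an object; FORCE is the grip in N (left out, the last holds). Time passes only in rows, so rows that do not move let the fingers close. It gives the time, the measured TCP pose, the force, the opening and the grip force at its end, in the units of the state.
- sense(): the state, without advancing time (a new reading comes with each control period).
- snapshot(name): name is "side" or "top"; returns a dict with "img" (480x640x3 uint8, red, green, blue), "fx", "fy", "cx", "cy" (pixels), "dist" ([k1, k2, p1, p2, k3] as OpenCV has them; the pictures are not rectified), "extrinsics" (4x4, takes a point from camera to world coordinates). Camera axes: x right, y down, z forward; pixel columns grow to the right and rows downward; lengths in mm; the calibration is good to about 2 mm. A picture is of the moment at which its call begins. There is no depth.
- hand_in(): hands the job in; it is judged then, once.
The state is a dict: "time": time; "joint_pos": joint angles; "qd": joint speeds; "joint_efforts": joint torques, N m; "tool_pos": TCP position; "tcp_rot": TCP orientation; "ft_force": force on the tool from outside, world axes, zero at the start; "wrist_torque": the same for the moment, N m; "finger_gap": finger opening in mm; "grip_force": force on a finger pad.
Only numpy, scipy, OpenCV 4.12 (cv2) and the standard library are available. Lean on these libraries where they do the work, as an engineer would, in place of code of your own. Each camera call takes 0.05 s, during which the arm holds its last target. There are 200 camera calls.

## Working session

There is one attempt and no reset: what is moved stays moved. The work goes in short steps, Python scripts to look and compute and a shell command to move; the robot and the scene stay as the last step left them, time stands still between calls to the robot, and variables do not carry over. Pictures are saved under pics/ and viewed, at most 10 in all, crops included, and the job is handed in when it is done.

```bash
mkdir -p pics; ls; python3 - <<'E'
from bench import *
import cv2
for n in("side","top"):
    s=snapshot(n); cv2.imwrite(f"pics/{n}0.png",s["img"][:,:,::-1])
    print(n,s["fx"],s["fy"],s["cx"],s["cy"],s["dist"],s["extrinsics"])
print(sense())
E
```

```text
pics
side 507.8403057452487 507.8403057452487 332.21483408519725 242.21328656324155 [-0.11203908  0.          0.          0.          0.        ] [[-9.99859200e-01  1.58363527e-02  5.54884322e-03  5.80978297e+02]
 [ 3.76597737e-04  3.51769304e-01 -9.36086649e-01  5.01339344e+02]
 [-1.67761111e-02 -9.35952759e-01 -3.51725739e-01  3.71695728e+02]
 [ 0.00000000e+00  0.00000000e+00  0.00000000e+00  1.00000000e+00]]
top 575.9986480701248 575.9986480701248 325.290761927917 232.93086671659177 [0.04199105 0.         0.         0.         0.        ] [[ 4.55578880e-02 -9.77938863e-01  2.03862844e-01  4.33569066e+02]
 [-9.98951380e-01 -4.36710363e-02  1.37470438e-02 -3.02894797e+02]
 [-4.54086671e-03 -2.04275356e-01 -9.78902937e-01  9.08312777e+02]
 [ 0.00000000e+00  0.00000000e+00  0.00000000e+00  1.00000000e+00]]
{'time': 0.1, 'joint_pos': array([ 7.18244090e+01,  7.51227413e+00,  8.53236846e+01,  9.98385092e-04,
        8.72634695e+01, -4.89215022e+00]), 'qd': array([-0.06768211, -0.15113068, -0.12495529,  0.00730027,  0.00850087,
        0.01481181]), 'joint_efforts': array([ 1.20946628e-03, -5.70956969e+01, -5.01939797e+01, -2.43937830e-04,
        8.28504941e-03,  8.14027271e-05]), 'tool_pos': array([137.76029626, 583.75267656, 403.72734415]), 'tcp_rot': array([-1.79901019e+02, -9.47280918e-03,  1.66716502e+02]), 'ft_force': array([ 0.06836349, -0.67141591, -0.74266073]), 'wrist_torque': array([-0.0104706 ,  0.03314848, -0.00730132]), 'grip_force': 0.0, 'finger_gap': 85.70638166067673}
```

View pics/top0.png

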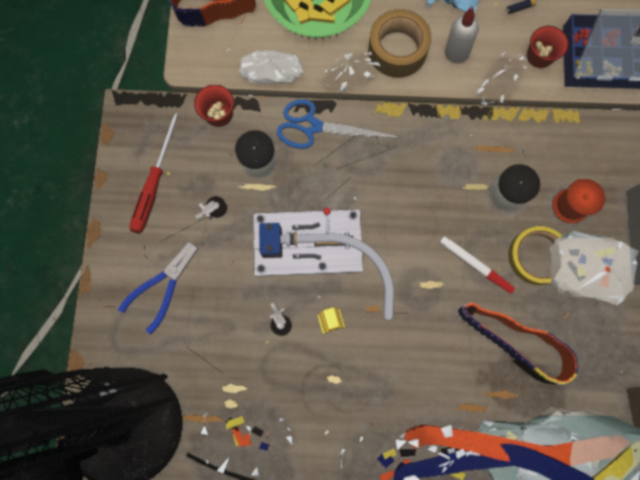

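View pics/side0.png

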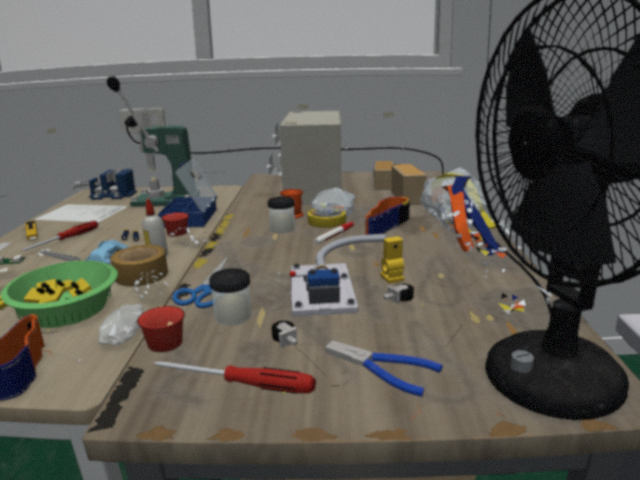

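```bash
cat > h.py <<'E'
from bench import *
import cv2, numpy as np
def ray(s,u,v):
    K=np.array([[s["fx"],0,s["cx"]],[0,s["fy"],s["cy"]],[0,0,1]])
    p=cv2.undistortPoints(np.array([[[u,v]]],float),K,np.array(s["dist"]))[0,0]
    E=np.array(s["extrinsics"]); return E[:3,3],E[:3,:3]@np.array([p[0],p[1],1])
def at(s,u,v,z):
    o,d=ray(s,u,v); return (o+d*(z-o[2])/d[2])
def proj(s,P):
    K=np.array([[s["fx"],0,s["cx"]],[0,s["fy"],s["cy"]],[0,0,1]]);E=np.array(s["extrinsics"])
    R=E[:3,:3].T; return cv2.projectPoints(np.atleast_2d(P).astype(float),cv2.Rodrigues(R)[0],-R@E[:3,3],K,np.array(s["dist"]))[0][:,0]
def crop(s,x0,y0,x1,y1,k,name):
    im=cv2.resize(s["img"][y0:y1,x0:x1],None,fx=k,fy=k,interpolation=cv2.INTER_CUBIC)
    cv2.imwrite(name,np.ascontiguousarray(im[:,:,::-1]))
E
python3 - <<'E'
from h import *
s=snapshot("top"); crop(s,245,195,405,345,5 if 0 else 4,"pics/t1.png")
s=snapshot("side"); crop(s,270,220,430,340,5,"pics/s1.png")
E
```

```text
(no output)
```

View pics/t1.png

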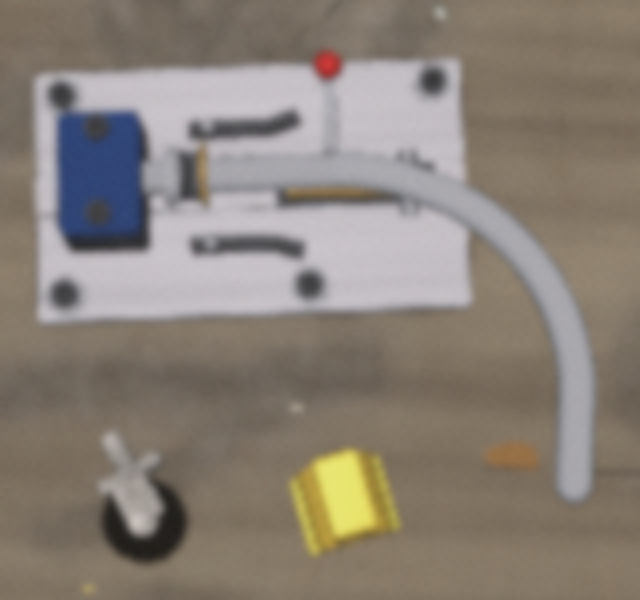

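View pics/s1.png

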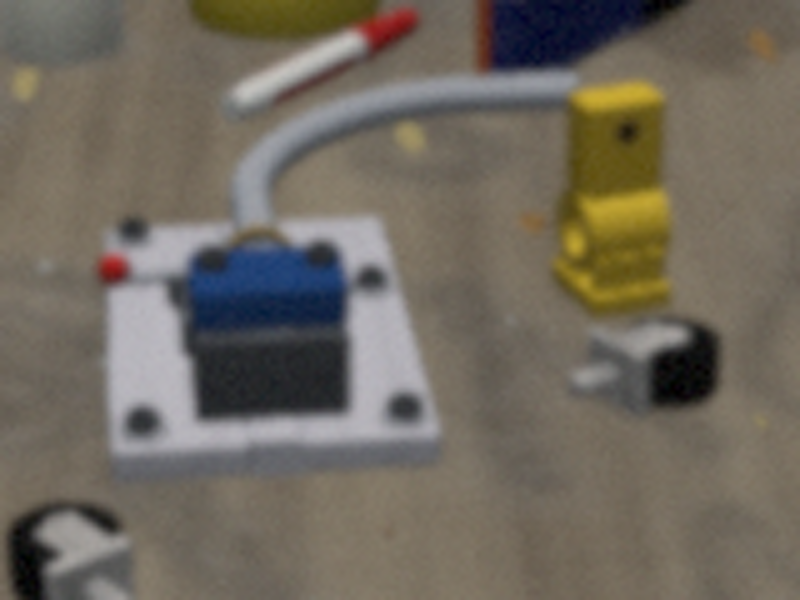

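Top: block lug at about (332,319), bar tip at (388.5,320.5), the straight runs left from about (338,238) to the washer at (296,239). Caster_2 sits left of the block, well clear. In the side view the lug hides the tip.

```bash
cat > bar.py <<'E'
from h import *
from scipy.ndimage import map_coordinates, gaussian_filter1d
from scipy.interpolate import splprep, splev
C=np.array([(574,492),(574,470),(575,430),(574,390),(563,335),(541,285),(508,240),(465,205),(420,185),(370,174),(320,169),(270,169),(215,172)],float)/4+[245,195]
def bar(s,n=23):
    g=s["img"].astype(float)
    tck,_=splprep(C.T,s=0.5); u=np.linspace(0,1,n)
    p=np.array(splev(u,tck)).T; t=np.array(splev(u,tck,der=1)).T; t/=np.linalg.norm(t,axis=1)[:,None]
    out=[]
    d=np.arange(-9,9.01,.1)
    for a,b in zip(p,t):
        nrm=np.array([-b[1],b[0]]); pr=0
        for k in np.linspace(-2,2,9):
            q=a+k*b+d[:,None]*nrm
            pr=pr+sum(map_coordinates(g[:,:,c],[q[:,1],q[:,0]],order=1)*w for c,w in ((0,-1),(1,-.0),(2,1.6)))/9
        gr=gaussian_filter1d(np.gradient(pr),6); 
        L=(d>-7)&(d<-2.5); R=(d<7)&(d>2.5)
        l=d[L][np.argmax(np.abs(gr[L]))]; r=d[R][np.argmax(np.abs(gr[R]))]
        out.append((*(a+(l+r)/2*nrm),r-l))
    return np.array(out)
E
python3 - <<'E'
from bar import *
s=snapshot("top"); b=bar(s); np.set_printoptions(precision=1,suppress=True,linewidth=150)
P=np.array([at(s,u,v,41) for u,v,w in b]); 
h=np.degrees(np.arctan2(np.gradient(P[:,1]),np.gradient(P[:,0])))
print(np.c_[b,P[:,:2],h])
f=lambda x,y,z:at(s,x/4+245,y/4+195,z)[:2]
print("tip end",f(574,502,41))
print("lugtop",f(313,467,75),f(353,448,75),f(384,527,75),f(337,545,75))
for a,c in (((375,455),(398,528)),((292,483),(315,555))):
    A,B=f(*a,9),f(*c,9); print("foot edge",A,B,np.degrees(np.arctan2(*(A-B)[::-1])))
print("plate TL TR BR BL",f(35,74,12),f(459,60,12),f(470,304,12),f(40,322,12))
print("washer",f(203,175,41))
S=snapshot("side")
# side: lug top corners
g=lambda x,y:np.array([x/5+270,y/5+220])
for X in (g(570,92),g(662,86)): print("side lug top edge",at(S,*X,75)[:2])
# bar z at several x: intersect side ray with vertical of top curve
for (x,y) in ((560,85),(500,89),(440,94),(380,106),(320,128),(270,160)):
    o,d=ray(S,*g(x,y)); 
    best=min(((np.hypot(*( (o+d*k)[:2]-q[:2])),(o+d*k)) for q in P for k in np.linspace(300,900,3000)),key=lambda t:t[0])
    print("bar z",best)
E
```

```text
[[ 387.9  317.9    7.6  489.2 -389.8   -0.4]
 [ 388.1  311.4    9.1  498.8 -389.8   -0.6]
 [ 388.3  304.9    8.9  508.4 -390.    -1. ]
 [ 388.6  298.4    8.8  518.3 -390.1   -1. ]
 [ 388.8  291.7    9.2  528.3 -390.3    3. ]
 [ 388.2  284.9    9.1  538.4 -389.1   10.3]
 [ 386.7  278.3    8.8  548.4 -386.7   17. ]
 [ 384.5  271.9    8.8  558.  -383.1   24.4]
 [ 381.5  265.9    8.7  566.9 -378.2   32.3]
 [ 377.7  260.4    8.7  575.1 -372.3   39.1]
 [ 373.4  255.4    8.6  582.5 -365.6   45.5]
 [ 368.6  250.9    8.7  589.1 -358.    56.2]
 [ 362.8  247.8   10.4  593.6 -349.1   57.1]
 [ 357.7  243.4   11.7  600.1 -341.    56.1]
 [ 351.8  239.9    9.3  605.2 -331.8   75.3]
 [ 344.8  239.4   13.3  605.3 -321.1   81.2]
 [ 338.4  237.2    9.3  608.4 -311.2   79.7]
 [ 331.7  236.5    9.4  609.  -300.9   90.2]
 [ 325.1  236.7    9.3  608.3 -290.6   95. ]
 [ 318.4  237.1    8.9  607.2 -280.5   86.9]
 [ 311.7  235.4   10.1  609.4 -270.1   91.7]
 [ 305.2  236.9   12.4  606.6 -260.2  100.7]
 [ 298.8  237.2   12.4  605.7 -250.3   95.5]]
tip end [ 485.4 -390.7]
lugtop [ 491.5 -293.5] [ 498.9 -307.6] [ 471.4 -319.8] [ 464.4 -303.4]
foot edge [ 501.8 -316.6] [ 474.3 -326.6] 19.954585012737112
foot edge [ 489.6 -285. ] [ 462.6 -295.1] 20.637846590997352
plate TL TR BR BL [ 646.9 -174.5] [ 660.2 -343.8] [ 562.  -351.3] [ 547.3 -183.5]
washer [ 603.1 -245.8]
side lug top edge [ 498.2 -302.7]
side lug top edge [ 466.5 -307.1]
bar z (np.float64(45.481928979776896), array([ 497.5, -344.4,   62.3]))
bar z (np.float64(46.286118969684), array([ 518.9, -343.9,   61.3]))
bar z (np.float64(43.6422441619886), array([ 540.2, -343.2,   60. ]))
bar z (np.float64(31.771287600003014), array([ 561.5, -341.8,   56.4]))
bar z (np.float64(14.670955179193697), array([ 582.9, -339. ,   49.5]))
bar z (np.float64(4.432678867139024), array([ 600.7, -331.9,   40.4]))
```

```bash
python3 -m jog '0 0 -0.5 0 0 0 -1; 0 0 -0.5 0 0 0 -1; 0 0 -0.5 0 0 0 -1; 0 0 -0.5 0 0 0 -1; 0 0 0 0 0 0 -1'; python3 - <<'E'
from h import *
s=sense();print(s["joint_pos"].round(2),s["tool_pos"].round(1),s["tcp_rot"].round(2),s["ft_force"].round(1))
q0=np.radians([71.824,7.512,85.324]);p0=np.array([137.76,583.75,403.73])
q1=np.radians(s["joint_pos"][:3]);p1=s["tool_pos"]
A=[];b=[]
for q,p in((q0,p0),(q1,p1)):
    r=p[0]*np.cos(q[0])+p[1]*np.sin(q[0]); print("lat",-p[0]*np.sin(q[0])+p[1]*np.cos(q[0]))
    A+= [[np.sin(q[1]),np.sin(q[1]+q[2]),1,0],[np.cos(q[1]),np.cos(q[1]+q[2]),0,1]]; b+=[r,p[2]]
print("L1 L2 a h'",np.linalg.solve(A,b))
E
```

```text
time: 0.92
tool_pos: [137.7, 583.6, 610.7]
tcp_rot: [179.5, 0.0, 166.7]
ft_force: [0.5, -0.4, -0.7]
finger_gap: 85.7
grip_force: 0.0
[ 71.83   8.03  63.34   0.   108.1   -4.89] [137.7 583.6 610.7] [1.7947e+02 4.0000e-02 1.6672e+02] [ 0.5 -0.4 -0.7]
lat 51.20704337779782
lat 51.20526516928092
L1 L2 a h' [ 3271.81259121   571.49299974  -400.93473079 -2811.72632024]
```

```bash
python3 -m jog '-.57 .01 0 0 0 .122 -1; -.57 .01 0 0 0 .122 -1; -.57 .01 0 0 0 .122 -1; -.57 .01 0 0 0 .122 -1; -.57 .01 0 0 0 .122 -1'|head -4
python3 -m jog '-.563 .102 0 0 0 .122 -1; -.563 .102 0 0 0 .122 -1; -.563 .102 0 0 0 .122 -1; -.563 .102 0 0 0 .122 -1; -.563 .102 0 0 0 .122 -1'|head -4
python3 -m jog '-.539 .192 0 0 0 .122 -1; -.539 .192 0 0 0 .122 -1; -.539 .192 0 0 0 .122 -1; -.539 .192 0 0 0 .122 -1; -.539 .192 0 0 0 .122 -1'|head -4
python3 - <<'E'
from h import *
s=sense();print(s["joint_pos"].round(2),s["tool_pos"].round(1),s["tcp_rot"].round(2),s["ft_force"].round(1))
a=snapshot("top");b=snapshot("side")
cv2.imwrite("pics/both.png",np.hstack([a["img"],b["img"]])[::2,::2,::-1] if 0 else cv2.resize(np.hstack([a["img"],b["img"]])[:,:,::-1],(800,300)))
E
```

```text
time: 1.55
tool_pos: [389.5, 456.0, 603.0]
tcp_rot: [-179.9, 0.0, 129.9]
ft_force: [-0.3, 0.7, -1.0]
time: 2.17
tool_pos: [553.3, 226.9, 603.0]
tcp_rot: [-179.9, 0.0, 93.3]
ft_force: [0.9, 0.7, -0.8]
time: 2.8
tool_pos: [593.9, -51.7, 603.0]
tcp_rot: [-179.9, 0.0, 56.7]
ft_force: [0.2, -0.2, 0.9]
[ -9.9    7.57  64.65   0.   107.9   23.42] [593.9 -51.7 603. ] [-1.7989e+02  5.0000e-02  5.6670e+01] [ 0.2 -0.2  0.9]
```

View pics/both.png

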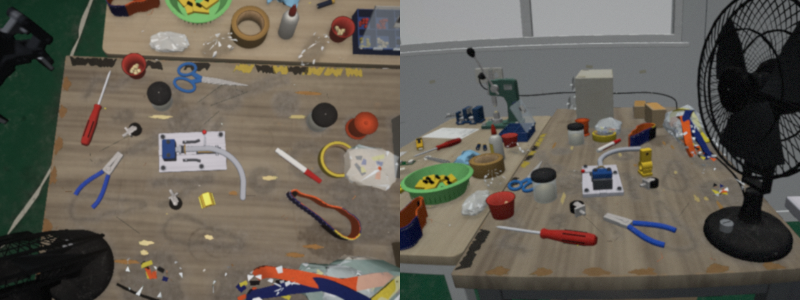

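Gripper is coming in from the left of the top view, above everything; scene undisturbed. Continuing to above the block.

```bash
python3 -m jog '-.547 .092 0 0 0 .121 -1; -.531 .16 0 0 0 .121 -1; -.507 .227 0 0 0 .121 -1; -.474 .289 0 0 0 .121 -1; -.433 .347 0 0 0 .121 -1'|head -4
python3 -m jog '0 0 .57 0 0 0 -1; 0 0 .57 0 0 0 -1; 0 0 .57 0 0 0 -1; 0 0 .57 0 0 0 -1; 0 0 .57 0 0 0 -1' | head -4
python3 -m jog '0 0 .57 0 0 0 -1;0 0 0 0 0 0 -1;0 0 0 0 0 0 -1' | head -4
python3 - <<'E'
from h import *
s=sense();print(s["joint_pos"].round(2),s["tool_pos"].round(1),s["tcp_rot"].round(2),s["ft_force"].round(1))
a=snapshot("top");b=snapshot("side")
A=cv2.resize(a["img"][260:380,250:410],(800,600))[:,:400];B=cv2.resize(b["img"][150:300,340:460],(480,600))[:,:400]
cv2.imwrite("pics/g.png",np.hstack([A,B])[:,:,::-1])
E
```

```text
time: 3.52
tool_pos: [482.5, -305.2, 603.8]
tcp_rot: [-179.9, 0.0, 20.5]
ft_force: [-0.3, 0.0, -0.2]
time: 4.15
tool_pos: [482.9, -303.3, 317.1]
tcp_rot: [-180.0, 0.0, 20.7]
ft_force: [0.2, 0.2, 0.3]
time: 4.53
tool_pos: [483.9, -304.4, 264.6]
tcp_rot: [179.9, -0.1, 20.7]
ft_force: [0.0, -0.9, 0.0]
[-37.31   9.39  98.23   0.    72.28  32.04] [ 483.9 -304.4  264.6] [ 1.7992e+02 -5.0000e-02  2.0650e+01] [ 0.  -0.9  0. ]
```

View pics/g.png

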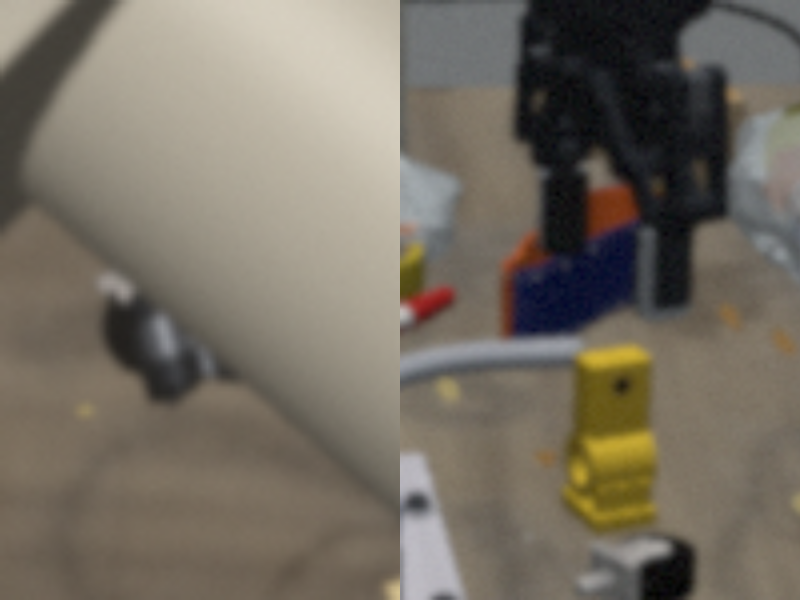

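Side view: fingers straddle the lug (lug at about px (462,222) of the full frame). Descend and grip.

```bash
python3 -m jog '-.023 .008 .24 0 0 0 -1; 0 0 .24 0 0 0 -1; 0 0 0 0 0 0 -1' | head -4
python3 -m jog '0 0 0 0 0 0 1;0 0 0 0 0 0 1;0 0 0 0 0 0 1;0 0 0 0 0 0 1;0 0 0 0 0 0 1' 60
python3 -m jog '0 0 0 0 0 0 1;0 0 0 0 0 0 1;0 0 0 0 0 0 1' 60
```

```text
time: 5.0
tool_pos: [481.3, -305.8, 215.2]
tcp_rot: [-180.0, 0.0, 20.6]
ft_force: [0.2, 0.3, -0.2]
time: 5.62
tool_pos: [481.5, -305.9, 215.2]
tcp_rot: [180.0, -0.0, 20.6]
ft_force: [-0.2, 1.5, 3.9]
finger_gap: 17.5
grip_force: 63.0
time: 6.0
tool_pos: [481.5, -305.9, 215.2]
tcp_rot: [180.0, -0.0, 20.6]
ft_force: [-0.5, 0.9, 6.1]
finger_gap: 17.0
grip_force: 63.2
```

```bash
python3 -m jog '0 0 -.25 0 0 0 1; 0 0 -.2 0 0 0 1;0 0 0 0 0 0 1' 60
python3 -m jog '-.257 .357 0 0 0 .172 1; -.189 .398 0 0 0 .172 1;0 0 0 0 0 0 1; 0 0 0 0 0 0 1' 60
python3 - <<'E'
from h import *
s=sense();print(s["tool_pos"].round(2),s["tcp_rot"].round(2),s["ft_force"].round(1))
b=snapshot("side"); crop(b,360,190,480,290,6,"pics/s2.png")
E
```

```text
time: 6.38
tool_pos: [482.1, -306.4, 261.8]
tcp_rot: [179.8, -0.1, 20.6]
ft_force: [0.6, -0.3, -0.4]
finger_gap: 17.2
grip_force: 62.4
time: 6.88
tool_pos: [458.0, -390.3, 258.6]
tcp_rot: [-179.9, 0.1, 0.0]
ft_force: [0.4, 0.3, -1.7]
finger_gap: 17.3
grip_force: 62.3
[ 458.02 -390.34  258.57] [-1.7991e+02  6.0000e-02  3.0000e-02] [ 0.4  0.3 -1.7]
```

View pics/s2.png

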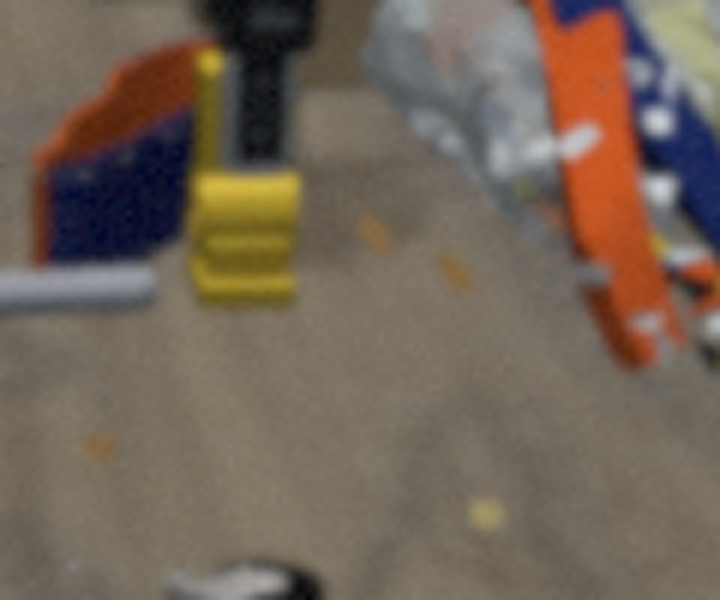

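```bash
cat >> h.py <<'E'
def aty(s,u,v,y):
    o,d=ray(s,u,v); return o+d*(y-o[1])/d[1]
E
python3 - <<'E'
from h import *
s=snapshot("side"); g=lambda x,y,Y:aty(s,x/6+360-.4,y/6+190-.4,Y).round(1)
for x,y in((157,284),(130,286),(70,287),(5,289)): print("bar",g(x,y,-390.3))
print("bar top/bot",g(130,266,-390.3),g(130,306,-390.3))
print("foot bottom near edge",g(201,303,-372.3),g(296,303,-372.3))
print("foot top near",g(200,276,-372.3))
print("barrel top",g(203,175,-390.3),g(299,173,-390.3))
E
```

```text
bar [ 485.9 -390.3   45.5]
bar [ 494.3 -390.3   45. ]
bar [ 513.1 -390.3   45. ]
bar [ 533.3 -390.3   44.7]
bar top/bot [ 494.5 -390.3   51.6] [ 494.2 -390.3   38.3]
foot bottom near edge [ 474.2 -372.3   45.7] [ 445.  -372.3   45.2]
foot top near [ 474.7 -372.3   54.5]
barrel top [ 472.4 -390.3   81. ] [ 442.8 -390.3   81.2]
```

Tip at full-frame px (386,237) → x≈486, z≈43 after removing the ~2 mm bias seen on the block itself. Lower and approach.

```bash
python3 -m jog '0 0 .2 0 0 0 1; 0 0 .06 0 0 0 1;.04 0 0 0 0 0 1;.04 0 0 0 0 0 1;0 0 0 0 0 0 1' 60
python3 -m jog '.02 0 0 0 0 0 1;.02 0 0 0 0 0 1;.02 0 0 0 0 0 1'|head -4
python3 -m jog '.02 0 0 0 0 0 1;.02 0 0 0 0 0 1'|head -4
```

```text
time: 7.6
tool_pos: [467.0, -390.9, 234.4]
tcp_rot: [179.9, -0.1, 0.0]
ft_force: [0.4, -0.2, -1.0]
finger_gap: 17.1
grip_force: 62.4
time: 7.98
tool_pos: [472.4, -390.8, 233.8]
tcp_rot: [180.0, -0.0, -0.0]
ft_force: [-1.3, 0.3, -2.2]
time: 8.22
tool_pos: [476.4, -390.6, 233.5]
tcp_rot: [-180.0, 0.0, -0.0]
ft_force: [-0.8, 1.4, -1.5]
```

```bash
for i in 1; do python3 -m jog '.03 0 0 0 0 0 1;.03 0 0 0 0 0 1;0 0 0 0 0 0 1'|head -4; python3 -m jog '.03 0 0 0 0 0 1;.03 0 0 0 0 0 1;0 0 0 0 0 0 1'|head -4; python3 - <<'E'
from h import *
s=sense();print(s["ft_force"].round(1),s["wrist_torque"].round(2))
b=snapshot("side"); crop(b,360,190,480,290,6,"pics/s3.png")
E
done
```

```text
time: 8.6
tool_pos: [482.6, -390.6, 233.6]
tcp_rot: [-180.0, -0.0, -0.0]
ft_force: [0.2, 1.1, -2.3]
time: 8.98
tool_pos: [488.6, -390.7, 233.6]
tcp_rot: [-180.0, -0.0, -0.0]
ft_force: [0.0, 1.7, -3.1]
[ 0.   1.7 -3.1] [ 0.38 -0.13  0.02]
```

View pics/s3.png

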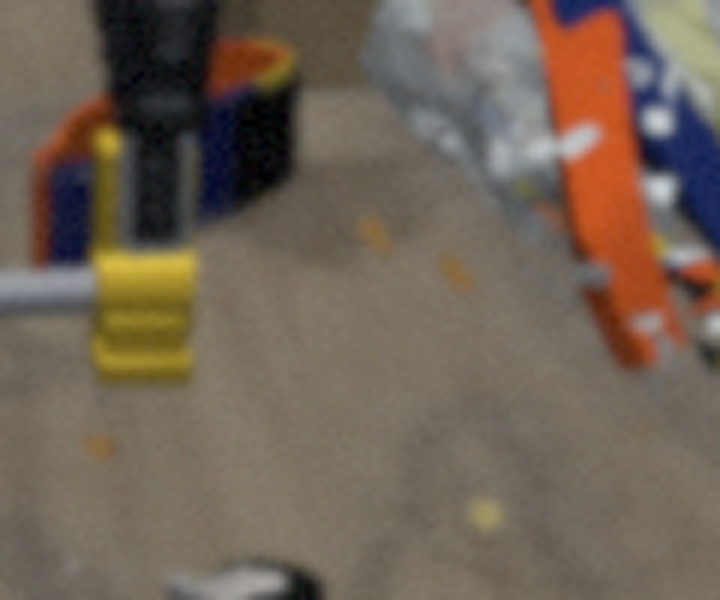

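```bash
cat > path.py <<'E'
import numpy as np
from scipy.interpolate import splprep, splev
M=np.array([(470,-389.6,1),(480,-389.7,1),(489.2,-389.8,1),(498.8,-389.8,1),(508.4,-390,1),(518.3,-390.1,1),(528.3,-390.1,1),(538.4,-389.1,1),(548.4,-386.7,1),(558,-383.1,1),(566.9,-378.2,1),(575.1,-372.3,1),(582.5,-365.6,1),(589.1,-358,1),(594.6,-349.5,.5),(600.1,-340,.4),(604.5,-330.5,.4),(607.3,-312,.4),(607.6,-298.2,1),(606.9,-290,1),(606.1,-280,1),(605.2,-270,1),(604.5,-262.8,2),(603.7,-253,1),(602.8,-243,1)])
tck,U=splprep(M[:,:2].T,w=M[:,2],s=4)
uu=np.linspace(0,1,4001); XY=np.array(splev(uu,tck)).T; D=np.array(splev(uu,tck,der=1)).T
H=np.degrees(np.arctan2(D[:,1],D[:,0])); S=np.r_[0,np.cumsum(np.hypot(*np.diff(XY,axis=0).T))]
def pt(s): return np.array([np.interp(s,S,XY[:,0]),np.interp(s,S,XY[:,1])]),np.interp(s,S,H)
def where(p): return S[np.argmin(np.hypot(*(XY-p).T))]
E
cat > nxt.py <<'E'
# usage: nxt.py step n [dh dz dpitch] : rows for next 5 steps; n = lateral offset (left +) at end, dz up
import sys; from path import *; from bench import *
a=[float(v) for v in sys.argv[1:]]+[0]*6; step,n,dh,dz,N=a[0],a[1],a[2],a[3],int(a[4] or 5)
st=sense(); p=st["tool_pos"][:2]; yaw=st["tcp_rot"][2]; s=where(p); q,h=pt(s)
nl=lambda h:np.array([-np.sin(np.radians(h)),np.cos(np.radians(h))])
n0=(p-q)@nl(h); f=st["ft_force"]; c=lambda v:np.array([np.cos(np.radians(v)),np.sin(np.radians(v))])
print("s %.1f h %.1f yaw %.1f n0 %.2f | Falong %.1f Fleft %.1f Fz %.1f"%(s,h,yaw,n0,f[:2]@c(h),f[:2]@nl(h),f[2]), "T", st["wrist_torque"].round(2),"z %.1f"%st["tool_pos"][2],"rot",st["tcp_rot"].round(2)[:2])
o=[]
for k in range(1,N+1):
    q,hh=pt(s+k*step); t=q+nl(hh)*(n0+(n-n0)*k/N); y2=yaw+(hh+dh-yaw)*1.0 if k>1 else yaw+np.clip(hh+dh-yaw,-3,3)
    d=t-p; r=np.radians(yaw)
    o.append("%.3f %.3f %.3f 0 0 %.4f 1"%((d@c(yaw))/100,(d@[np.sin(r),-np.cos(r)])/100,-dz/N/100,-(y2-yaw)/60)); p=t; yaw=y2
print("; ".join(o))
E
python3 - <<'E'
from path import *
for s in range(18,330,10): print(s,*pt(s)[0].round(1),pt(s)[1].round(1))
E
python3 nxt.py 3 0 0 -.5
```

```text
18 488.1 -389.6 -2.5
28 498.1 -390.1 -3.3
38 508.1 -390.6 -2.2
48 518.1 -390.7 0.7
58 528.1 -390.2 5.5
68 538.0 -388.8 11.2
78 547.7 -386.3 17.0
88 557.1 -382.9 23.1
98 566.0 -378.5 29.7
108 574.4 -373.0 36.8
118 582.0 -366.5 44.7
128 588.6 -359.0 52.7
138 594.1 -350.7 60.0
148 598.6 -341.7 66.5
158 602.1 -332.4 72.3
168 604.7 -322.7 77.6
178 606.4 -312.9 82.6
188 607.3 -302.9 87.3
198 607.3 -292.9 91.7
208 606.7 -282.9 94.9
218 605.7 -273.0 96.6
228 604.5 -263.1 96.8
238 603.5 -253.1 95.5
248 602.7 -243.1 92.7
258 602.7 -243.1 92.7
268 602.7 -243.1 92.7
278 602.7 -243.1 92.7
288 602.7 -243.1 92.7
298 602.7 -243.1 92.7
308 602.7 -243.1 92.7
318 602.7 -243.1 92.7
328 602.7 -243.1 92.7
s 18.5 h -2.6 yaw -0.0 n0 -1.08 | Falong 0.6 Fleft 1.6 Fz -2.0 T [ 0.38 -0.17  0.01] z 233.7 rot [-1.7999e+02 -2.0000e-02]
0.030 -0.001 0.001 0 0 0.0495 1; 0.030 -0.002 0.001 0 0 0.0039 1; 0.030 -0.002 0.001 0 0 0.0011 1; 0.030 -0.002 0.001 0 0 -0.0017 1; 0.030 -0.002 0.001 0 0 -0.0044 1
```

```bash
sed -i 's/,s=4)/,s=1.0)/; s/(470,-389.6,1)/(460,-389.5,2),(470,-389.6,2)/' path.py; sed -i 's/(606.9,-290,1),(606.1,-280,1),(605.2,-270,1),(604.5,-262.8,2),(603.7,-253,1),(602.8,-243,1)/(606.92,-290,2),(606.1,-280,2),(605.25,-270,2),(604.65,-262.8,2),(603.84,-253,2),(603.0,-243,2),(602.18,-233,2)/' path.py
python3 - <<'E'
from path import *
for s in range(28,258,10): print(s,*pt(s)[0].round(1),pt(s)[1].round(1))
E
python3 nxt.py 3 -.5 0 -.5
```

```text
28 488.0 -389.6 -0.3
38 498.0 -389.7 -1.8
48 508.0 -390.2 -2.6
58 518.0 -390.5 -0.7
68 528.0 -390.2 4.0
78 537.9 -389.0 10.3
88 547.6 -386.7 16.8
98 557.0 -383.2 23.4
108 565.9 -378.7 30.3
118 574.2 -373.1 37.4
128 581.7 -366.6 44.7
138 588.4 -359.1 51.6
148 594.2 -351.0 57.6
158 599.1 -342.3 63.6
168 603.0 -333.1 70.8
178 605.6 -323.4 78.8
188 607.0 -313.5 85.3
198 607.3 -303.5 89.9
208 607.1 -293.5 92.8
218 606.5 -283.5 94.2
228 605.7 -273.6 95.0
238 604.7 -263.6 95.3
248 603.8 -253.7 95.2
s 28.6 h -0.3 yaw -0.0 n0 -1.07 | Falong 0.6 Fleft 1.6 Fz -2.0 T [ 0.38 -0.17  0.01] z 233.7 rot [-1.7999e+02 -2.0000e-02]
0.030 -0.001 0.001 0 0 0.0117 1; 0.030 -0.001 0.001 0 0 0.0075 1; 0.030 -0.001 0.001 0 0 0.0089 1; 0.030 -0.001 0.001 0 0 0.0092 1; 0.030 -0.001 0.001 0 0 0.0055 1
```

```bash
python3 -m jog '.03 -.001 .001 0 0 .003 1;.03 -.001 .001 0 0 .003 1;.03 -.001 .001 0 0 .003 1;.03 -.001 .001 0 0 .003 1;.03 -.001 .001 0 0 0 1'|sed -n 2,4p;  python3 nxt.py 3 -.5 0 -.5
```

```text
tool_pos: [503.6, -390.4, 233.2]
tcp_rot: [180.0, -0.0, -0.7]
ft_force: [0.5, 1.0, -2.0]
s 43.6 h -2.6 yaw -0.7 n0 -0.45 | Falong 0.5 Fleft 1.0 Fz -2.0 T [0.24 0.21 0.05] z 233.2 rot [179.99  -0.  ]
0.030 0.001 0.001 0 0 0.0318 1; 0.030 0.000 0.001 0 0 -0.0028 1; 0.030 0.000 0.001 0 0 -0.0069 1; 0.030 -0.000 0.001 0 0 -0.0110 1; 0.030 -0.000 0.001 0 0 -0.0152 1
```

```bash
python3 -m jog '.03 0 .0006 0 0 0 1;.03 0 .0006 0 0 0 1;.03 0 .0006 0 0 0 1;.03 0 .0006 0 0 0 1;.02 0 .0006 0 0 0 1'|sed -n 2,4p;  python3 nxt.py 3 -.3 0 -.2
```

```text
tool_pos: [517.4, -390.4, 232.7]
tcp_rot: [-180.0, 0.0, -0.7]
ft_force: [-1.4, 3.2, -3.0]
s 57.5 h -0.9 yaw -0.7 n0 0.06 | Falong -1.4 Fleft 3.2 Fz -3.0 T [0.5  0.37 0.09] z 232.7 rot [-1.7998e+02  2.0000e-02]
0.030 0.001 0.000 0 0 -0.0155 1; 0.030 0.000 0.000 0 0 -0.0221 1; 0.030 0.000 0.000 0 0 -0.0264 1; 0.030 0.000 0.000 0 0 -0.0305 1; 0.030 0.000 0.000 0 0 -0.0315 1
```

```bash
python3 -m jog '.03 -.002 .001 0 0 -.025 1;.03 -.001 .001 0 0 -.025 1;.03 -.001 .001 0 0 -.027 1;0 0 .0006 0 0 0 1'|sed -n 2,4p;  python3 nxt.py 3 .5 1 -.2
```

```text
tool_pos: [526.7, -389.9, 232.5]
tcp_rot: [-180.0, -0.0, 3.9]
ft_force: [-0.3, 3.3, -3.4]
s 66.7 h 3.2 yaw 3.9 n0 0.45 | Falong -0.1 Fleft 3.3 Fz -3.4 T [ 0.62  0.04 -0.01] z 232.5 rot [-1.7999e+02 -3.0000e-02]
0.030 -0.000 0.000 0 0 -0.0360 1; 0.030 -0.000 0.000 0 0 -0.0315 1; 0.030 -0.000 0.000 0 0 -0.0317 1; 0.030 -0.000 0.000 0 0 -0.0319 1; 0.030 -0.000 0.000 0 0 -0.0321 1
```

```bash
python3 -m jog '.03 -.003 .002 0 0 -.032 1;.03 -.001 .002 0 0 -.032 1;.03 -.001 .002 0 0 -.032 1;0 0 0 0 0 0 1'|sed -n 2,4p;  python3 nxt.py 3 1 1 -.3
```

```text
tool_pos: [535.7, -388.6, 232.1]
tcp_rot: [180.0, -0.0, 9.7]
ft_force: [-0.5, 2.3, -1.8]
s 75.8 h 9.0 yaw 9.7 n0 0.75 | Falong -0.2 Fleft 2.4 Fz -1.8 T [ 0.46 -0.09  0.03] z 232.1 rot [ 1.7998e+02 -4.0000e-02]
0.030 -0.001 0.001 0 0 -0.0364 1; 0.030 -0.000 0.001 0 0 -0.0321 1; 0.030 -0.000 0.001 0 0 -0.0323 1; 0.030 -0.000 0.001 0 0 -0.0326 1; 0.030 -0.000 0.001 0 0 -0.0328 1
```

```bash
python3 -m jog '.03 -.002 .0004 0 0 -.034 1;.03 -.001 .0004 0 0 -.033 1;.03 -.001 .0004 0 0 -.033 1;.03 0 .0004 0 0 -.033 1'|sed -n 2,4p;  python3 nxt.py 3 1 1 -.2
```

```text
tool_pos: [547.1, -385.7, 231.9]
tcp_rot: [180.0, -0.0, 17.8]
ft_force: [-0.6, -0.2, -0.9]
s 87.8 h 16.7 yaw 17.8 n0 1.08 | Falong -0.6 Fleft -0.0 Fz -0.9 T [0.04 0.09 0.06] z 231.9 rot [ 1.7998e+02 -1.0000e-02]
0.030 0.000 0.000 0 0 -0.0316 1; 0.030 0.000 0.000 0 0 -0.0332 1; 0.030 0.000 0.000 0 0 -0.0335 1; 0.030 0.000 0.000 0 0 -0.0338 1; 0.030 0.000 0.000 0 0 -0.0342 1
```

Free running; carry on.

```bash
python3 -m jog '.03 0 .0003 0 0 -.033 1;.03 0 .0003 0 0 -.033 1;.03 0 .0003 0 0 -.034 1;.03 0 .0003 0 0 -.034 1'|sed -n 2,4p;  python3 nxt.py 3 1 1 -.2
```

```text
tool_pos: [558.2, -381.3, 231.6]
tcp_rot: [-180.0, 0.0, 25.8]
ft_force: [-0.7, 0.6, -3.3]
s 100.0 h 24.8 yaw 25.8 n0 1.27 | Falong -0.4 Fleft 0.8 Fz -3.3 T [0.08 0.18 0.03] z 231.6 rot [-1.7999e+02  1.0000e-02]
0.030 0.001 0.000 0 0 -0.0337 1; 0.030 0.001 0.000 0 0 -0.0346 1; 0.030 0.001 0.000 0 0 -0.0349 1; 0.030 0.001 0.000 0 0 -0.0353 1; 0.030 0.001 0.000 0 0 -0.0356 1
```

```bash
python3 -m jog '.03 0 .001 0 0 -.034 1;.03 0 .001 0 0 -.035 1;.03 .001 .001 0 0 -.035 1;.03 .001 .0005 0 0 -.035 1'|sed -n 2,4p;  python3 nxt.py 3 1 1 -.2
```

```text
tool_pos: [568.8, -375.6, 231.2]
tcp_rot: [-180.0, 0.0, 34.1]
ft_force: [-1.5, -0.2, -1.7]
s 112.1 h 33.2 yaw 34.1 n0 1.09 | Falong -1.3 Fleft 0.6 Fz -1.7 T [0.05 0.38 0.03] z 231.2 rot [-1.7998e+02  1.0000e-02]
0.030 0.000 0.000 0 0 -0.0367 1; 0.030 0.000 0.000 0 0 -0.0360 1; 0.030 0.000 0.000 0 0 -0.0363 1; 0.030 0.000 0.000 0 0 -0.0365 1; 0.030 0.000 0.000 0 0 -0.0367 1
```

```bash
python3 -m jog '.03 0 .0005 0 0 -.036 1;.03 0 .0005 0 0 -.036 1;.03 0 .0005 0 0 -.036 1;.03 0 .0005 0 0 -.036 1'|sed -n 2,4p;  python3 nxt.py 3 1 1 -.2
```

```text
tool_pos: [578.3, -368.4, 231.0]
tcp_rot: [-180.0, 0.0, 42.8]
ft_force: [-2.5, 0.8, -3.3]
s 124.2 h 42.0 yaw 42.8 n0 1.01 | Falong -1.3 Fleft 2.3 Fz -3.3 T [0.03 0.44 0.06] z 231.0 rot [-179.99    0.  ]
0.030 -0.000 0.000 0 0 -0.0399 1; 0.030 -0.000 0.000 0 0 -0.0368 1; 0.030 -0.000 0.000 0 0 -0.0353 1; 0.030 0.000 0.000 0 0 -0.0336 1; 0.030 0.000 0.000 0 0 -0.0320 1
```

```bash
python3 -m jog '.03 -.002 .001 0 0 -.04 1;.03 -.001 .0005 0 0 -.038 1;.03 -.001 .0005 0 0 -.036 1;.02 0 .0005 0 0 -.023 1'|sed -n 2,4p;  python3 nxt.py 3 1.5 1.5 -.2
```

```text
tool_pos: [585.9, -360.3, 231.1]
tcp_rot: [180.0, -0.0, 51.0]
ft_force: [-0.2, -0.9, -1.2]
s 135.5 h 50.0 yaw 51.0 n0 1.21 | Falong -0.8 Fleft -0.4 Fz -1.2 T [0.01 0.15 0.05] z 231.1 rot [ 1.7996e+02 -1.0000e-02]
0.030 -0.001 0.000 0 0 -0.0419 1; 0.030 -0.000 0.000 0 0 -0.0310 1; 0.030 -0.000 0.000 0 0 -0.0298 1; 0.030 -0.000 0.000 0 0 -0.0287 1; 0.030 -0.000 0.000 0 0 -0.0280 1
```

```bash
python3 -m jog '.03 0 .0003 0 0 -.034 1;.03 0 .0003 0 0 -.033 1;.03 0 .0003 0 0 -.033 1'|sed -n 2,4p;  python3 nxt.py 3 1.2 1.5 -.2
```

```text
tool_pos: [591.3, -353.1, 231.0]
tcp_rot: [180.0, -0.0, 57.0]
ft_force: [-0.5, -0.0, -2.3]
s 144.7 h 55.7 yaw 57.0 n0 1.24 | Falong -0.3 Fleft 0.4 Fz -2.3 T [-0.03 -0.01 -0.01] z 231.0 rot [ 1.7997e+02 -1.0000e-02]
0.030 0.000 0.000 0 0 -0.0322 1; 0.030 0.000 0.000 0 0 -0.0280 1; 0.030 0.000 0.000 0 0 -0.0290 1; 0.030 0.000 0.000 0 0 -0.0308 1; 0.030 0.000 0.000 0 0 -0.0327 1
```

```bash
python3 -m jog '.03 0 .0004 0 0 -.033 1;.03 0 .0004 0 0 -.032 1;.03 0 .0004 0 0 -.032 1;.02 0 .0004 0 0 -.02 1'|sed -n 2,4p;  python3 nxt.py 3 1.2 1.5 -.2
```

```text
tool_pos: [596.7, -343.5, 230.6]
tcp_rot: [180.0, -0.0, 64.0]
ft_force: [-0.4, -0.3, -2.0]
s 155.7 h 62.1 yaw 64.0 n0 1.51 | Falong -0.5 Fleft 0.2 Fz -2.0 T [-0.02 -0.01 -0.  ] z 230.6 rot [180.  -0.]
0.029 0.001 0.000 0 0 -0.0261 1; 0.029 0.001 0.000 0 0 -0.0341 1; 0.029 0.001 0.000 0 0 -0.0362 1; 0.029 0.001 0.000 0 0 -0.0385 1; 0.029 0.001 0.000 0 0 -0.0408 1
```

```bash
python3 -m jog '.03 0 .0004 0 0 -.033 1;.03 0.001 .0004 0 0 -.034 1;.03 0.001 .0004 0 0 -.034 1'|sed -n 2,4p;  python3 nxt.py 3 1.2 1.5 -.2
```

```text
tool_pos: [600.6, -335.4, 230.5]
tcp_rot: [180.0, -0.0, 70.1]
ft_force: [-0.4, -0.3, -1.6]
s 164.9 h 68.4 yaw 70.1 n0 1.44 | Falong -0.4 Fleft 0.2 Fz -1.6 T [-0.   -0.07 -0.07] z 230.5 rot [180.  -0.]
0.030 0.001 0.000 0 0 -0.0356 1; 0.029 0.001 0.000 0 0 -0.0410 1; 0.029 0.001 0.000 0 0 -0.0415 1; 0.029 0.001 0.000 0 0 -0.0392 1; 0.030 0.001 0.000 0 0 -0.0366 1
```

```bash
python3 -m jog '.03 0.001 .0002 0 0 -.032 1;.03 0.001 .0002 0 0 -.034 1;.03 0.001 .0002 0 0 -.036 1'|sed -n 2,4p;  python3 nxt.py 3 1 1.5 0
```

```text
tool_pos: [603.7, -327.0, 230.5]
tcp_rot: [180.0, 0.0, 76.2]
ft_force: [0.8, -0.3, -0.7]
s 174.1 h 75.8 yaw 76.2 n0 1.12 | Falong -0.1 Fleft -0.9 Fz -0.7 T [-0.12  0.06 -0.02] z 230.5 rot [1.8e+02 1.0e-02]
0.030 -0.000 -0.000 0 0 -0.0500 1; 0.030 0.000 -0.000 0 0 -0.0438 1; 0.030 0.000 -0.000 0 0 -0.0338 1; 0.030 0.001 -0.000 0 0 -0.0310 1; 0.030 0.001 -0.000 0 0 -0.0281 1
```

```bash
python3 -m jog '.03 0.002 0 0 0 -.036 1;.03 0.001 0 0 0 -.036 1;.03 0.001 0 0 0 -.034 1'|sed -n 2,4p;  python3 nxt.py 3 .6 1 0
```

```text
tool_pos: [605.8, -318.5, 230.7]
tcp_rot: [180.0, 0.0, 82.5]
ft_force: [-1.9, -1.7, 1.3]
s 182.9 h 82.3 yaw 82.5 n0 0.58 | Falong -2.0 Fleft 1.7 Fz 1.3 T [-0.27  0.28 -0.01] z 230.7 rot [1.7998e+02 2.0000e-02]
0.030 -0.000 -0.000 0 0 -0.0429 1; 0.030 0.000 -0.000 0 0 -0.0283 1; 0.030 0.000 -0.000 0 0 -0.0254 1; 0.030 0.000 -0.000 0 0 -0.0227 1; 0.030 0.000 -0.000 0 0 -0.0199 1
```

```bash
python3 -m jog '.03 -0.001 0.0005 0 0 -.03 1;.03 0 0.0005 0 0 -.028 1;.03 0 0 0 0 -.026 1'|sed -n 2,4p;  python3 nxt.py 3 .6 1 0
```

```text
tool_pos: [606.8, -309.3, 230.6]
tcp_rot: [180.0, 0.0, 87.6]
ft_force: [-0.1, -2.7, 1.3]
s 192.3 h 87.5 yaw 87.6 n0 0.40 | Falong -2.7 Fleft -0.0 Fz 1.3 T [-0.25 -0.02 -0.02] z 230.6 rot [1.7996e+02 1.0000e-02]
0.030 -0.001 -0.000 0 0 -0.0379 1; 0.030 -0.000 -0.000 0 0 -0.0196 1; 0.030 -0.000 -0.000 0 0 -0.0170 1; 0.030 -0.000 -0.000 0 0 -0.0144 1; 0.030 -0.000 -0.000 0 0 -0.0118 1
```

```bash
python3 -m jog '.03 0 0 0 0 -.03 1;.03 0 0 0 0 -.024 1;.03 0 0 0 0 -.02 1'|sed -n 2,4p;  python3 nxt.py 3 .4 .7 0
```

```text
tool_pos: [606.7, -300.2, 230.3]
tcp_rot: [-180.0, -0.0, 92.0]
ft_force: [-0.9, -1.6, 0.5]
s 201.3 h 91.1 yaw 92.0 n0 0.56 | Falong -1.6 Fleft 0.9 Fz 0.5 T [-0.24  0.01 -0.01] z 230.3 rot [-180.   -0.]
0.030 0.001 -0.000 0 0 -0.0105 1; 0.030 0.001 -0.000 0 0 -0.0118 1; 0.030 0.001 -0.000 0 0 -0.0093 1; 0.030 0.001 -0.000 0 0 -0.0071 1; 0.030 0.001 -0.000 0 0 -0.0062 1
```

```bash
python3 -m jog '.03 0 0 0 0 -.015 1;.03 0 0 0 0 -.013 1;.03 0 0 0 0 -.01 1'|sed -n 2,4p;  python3 nxt.py 3 .4 .5 0
```

```text
tool_pos: [606.3, -291.1, 230.2]
tcp_rot: [-180.0, -0.0, 94.2]
ft_force: [0.3, -1.5, 1.6]
s 210.5 h 93.2 yaw 94.2 n0 0.70 | Falong -1.5 Fleft -0.3 Fz 1.6 T [-0.18 -0.07  0.04] z 230.2 rot [-1.7999e+02 -3.0000e-02]
0.030 0.001 -0.000 0 0 0.0016 1; 0.030 0.001 -0.000 0 0 -0.0062 1; 0.030 0.001 -0.000 0 0 -0.0054 1; 0.030 0.001 -0.000 0 0 -0.0047 1; 0.030 0.001 -0.000 0 0 -0.0039 1
```

```bash
python3 -m jog '.03 0.001 0 0 0 -.008 1;.03 0 0 0 0 -.003 1;.03 0 0 0 0 0 1;.03 0 0 0 0 0 1'|sed -n 2,4p;  python3 nxt.py 3 .4 .5 0
```

```text
tool_pos: [605.4, -279.3, 230.3]
tcp_rot: [-180.0, -0.0, 94.8]
ft_force: [0.6, -1.2, 1.3]
s 222.4 h 94.6 yaw 94.8 n0 0.73 | Falong -1.3 Fleft -0.5 Fz 1.3 T [-0.18  0.01 -0.  ] z 230.3 rot [-180.   -0.]
0.030 0.001 -0.000 0 0 -0.0083 1; 0.030 0.001 -0.000 0 0 -0.0032 1; 0.030 0.001 -0.000 0 0 -0.0025 1; 0.030 0.001 -0.000 0 0 -0.0017 1; 0.030 0.001 -0.000 0 0 -0.0010 1
```

```bash
python3 -m jog '.03 0.0005 0 0 0 0 1;.03 0.0005 0 0 0 0 1;.03 0 0 0 0 0 1;.03 0 0 0 0 0 1'|sed -n 2,4p;  python3 nxt.py 3 .4 .5 0; python3 -m jog '.01 0 0 0 0 0 1;.01 0 0 0 0 0 1'|sed -n 2,4p
```

```text
tool_pos: [604.5, -267.4, 230.3]
tcp_rot: [180.0, 0.0, 94.8]
ft_force: [0.7, -0.1, 1.8]
s 234.3 h 95.3 yaw 94.8 n0 0.58 | Falong -0.1 Fleft -0.7 Fz 1.8 T [-0.13 -0.03  0.01] z 230.3 rot [180.   0.]
0.030 0.000 -0.000 0 0 -0.0166 1; 0.030 0.001 -0.000 0 0 -0.0002 1; 0.030 0.001 -0.000 0 0 0.0005 1; 0.030 0.001 -0.000 0 0 0.0013 1; 0.030 0.001 -0.000 0 0 0.0020 1
tool_pos: [604.3, -265.4, 230.3]
tcp_rot: [-180.0, -0.0, 94.8]
ft_force: [0.8, -0.8, 1.2]
```

```bash
python3 -m jog '.01 0 0 0 0 0 1;0 0 0 0 0 0 1'|sed -n 2,4p;python3 -m jog '.01 0 0 0 0 0 1;0 0 0 0 0 0 1'|sed -n 2,4p;python3 -m jog '.01 0 0 0 0 0 1;0 0 0 0 0 0 1'|sed -n 2,4p;python3 -m jog '.01 0 0 0 0 0 1;0 0 0 0 0 0 1'|sed -n 2,4p
```

```text
tool_pos: [604.3, -264.4, 230.3]
tcp_rot: [-180.0, -0.0, 94.8]
ft_force: [-0.9, -0.1, 0.5]
tool_pos: [604.2, -263.5, 230.2]
tcp_rot: [-180.0, -0.0, 94.8]
ft_force: [0.5, 0.4, 1.6]
tool_pos: [604.1, -262.6, 230.3]
tcp_rot: [180.0, 0.0, 94.8]
ft_force: [-0.3, -0.6, 1.1]
tool_pos: [603.9, -261.6, 230.1]
tcp_rot: [-180.0, 0.0, 94.8]
ft_force: [0.8, -2.0, -0.8]
```

```bash
python3 -m jog '.01 0 0 0 0 0 1;0 0 0 0 0 0 1;0 0 0 0 0 0 1'|sed -n 2,4p;python3 -m jog '.008 0 0 0 0 0 1;0 0 0 0 0 0 1;0 0 0 0 0 0 1'|sed -n 2,4p;python3 - <<'E'
from h import *
print(sense()["wrist_torque"].round(2))
b=snapshot("side"); crop(b,280,200,400,290,6,"pics/s4.png")
E
```

```text
tool_pos: [603.9, -260.6, 230.2]
tcp_rot: [-180.0, -0.0, 94.8]
ft_force: [0.6, -2.6, -2.3]
tool_pos: [603.8, -259.8, 230.3]
tcp_rot: [-180.0, 0.0, 94.8]
ft_force: [0.1, -3.8, -1.7]
[-0.67 -0.04  0.02]
```

View pics/s4.png

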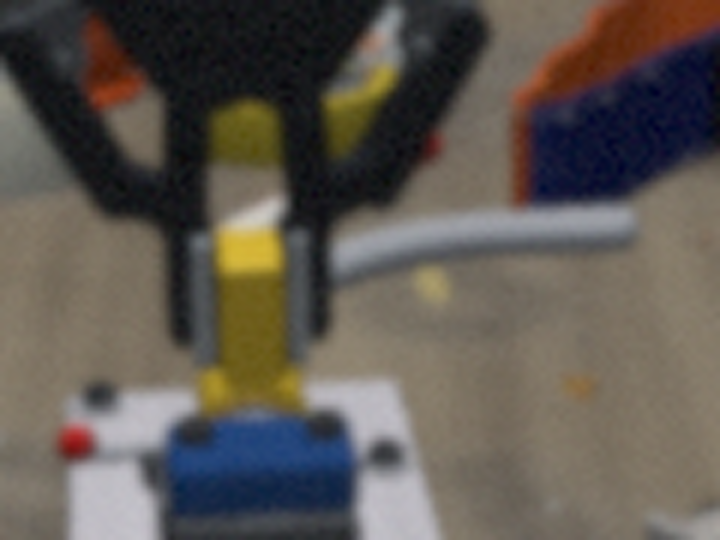

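Red ball back at its original (292.6,273.6): pawl is up, and the lift force has gone. Ease back onto the pawl.

```bash
python3 -m jog '-.01 0 0 0 0 0 1;-.008 0 0 0 0 0 1;0 0 0 0 0 0 1;0 0 0 0 0 0 1'|sed -n 2,4p;python3 -m jog '-.007 0 0 0 0 0 1;0 0 0 0 0 0 1;0 0 0 0 0 0 1'|sed -n 2,4p;python3 -m jog '-.005 0 0 0 0 0 1;0 0 0 0 0 0 1;0 0 0 0 0 0 1'|sed -n 2,4p
```

```text
tool_pos: [604.0, -261.5, 230.3]
tcp_rot: [-180.0, -0.0, 94.8]
ft_force: [-0.8, -2.6, -1.8]
tool_pos: [604.1, -262.2, 230.3]
tcp_rot: [180.0, -0.0, 94.8]
ft_force: [0.0, -1.3, -1.9]
tool_pos: [604.2, -262.7, 230.4]
tcp_rot: [180.0, -0.0, 94.8]
ft_force: [0.5, -0.6, -1.3]
```

```bash
python3 -m jog '-.005 0 0 0 0 0 1;0 0 0 0 0 0 1;0 0 0 0 0 0 1'|sed -n 2,4p;python3 -m jog '-.005 0 0 0 0 0 1;0 0 0 0 0 0 1;0 0 0 0 0 0 1'|sed -n 2,4p
```

```text
tool_pos: [604.2, -263.1, 230.3]
tcp_rot: [-180.0, -0.0, 94.8]
ft_force: [-0.3, 0.5, -0.6]
tool_pos: [604.2, -263.4, 230.3]
tcp_rot: [-180.0, -0.0, 94.8]
ft_force: [0.4, 4.0, -0.4]
```

```bash
python3 -m jog '.003 0 .004 0 0 0 1;0 0 .004 0 0 0 1;0 0 0 0 0 0 1'|sed -n 2,4p;python3 -m jog '0 0 0 0 0 0 -1;0 0 0 0 0 0 -1;0 0 0 0 0 0 -1;0 0 0 0 0 0 -1;0 0 0 0 0 0 -1' 20
python3 -m jog '0 0 -.2 0 0 0 -1;0 0 -.5 0 0 0 -1;0 0 -.5 0 0 0 -1;0 0 -.5 0 0 0 -1;0 0 0 0 0 0 -1'
python3 - <<'E'
from h import *
a=snapshot("top");b=snapshot("side")
A=cv2.resize(b["img"][190:290,270:400],(780,600));cv2.imwrite("pics/e.png",A[:,:,::-1]); cv2.imwrite("pics/e_top.png",a["img"][:,:,::-1])
E
```

```text
tool_pos: [604.2, -263.3, 229.4]
tcp_rot: [-180.0, -0.0, 94.8]
ft_force: [-0.3, 4.6, -0.1]
time: 22.95
tool_pos: [604.2, -263.5, 229.6]
tcp_rot: [180.0, 0.0, 94.8]
ft_force: [0.5, -0.3, -0.2]
finger_gap: 85.7
grip_force: 0.0
time: 23.58
tool_pos: [605.2, -264.0, 408.3]
tcp_rot: [179.4, 0.4, 94.8]
ft_force: [-0.2, -0.0, 0.2]
finger_gap: 85.2
grip_force: 0.0
```

View pics/e.png

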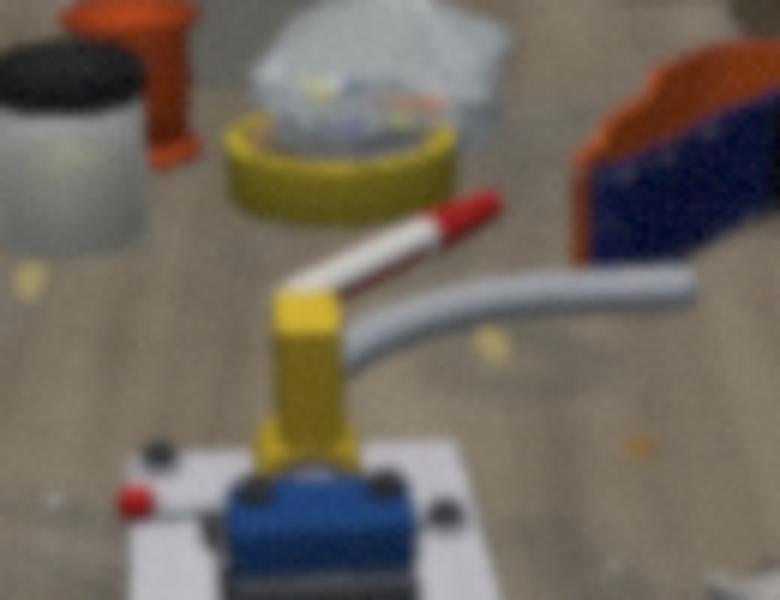

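The block stands upright on the straight at the seat, with the ball at (292.7,273.5), so the pawl is up and the gripper is clear. Handing in.

```bash
python3 -m jog '0 0 0 0 0 0 -1;0 0 0 0 0 0 -1;0 0 0 0 0 0 -1'|head -3; python3 -c "from bench import *; print(hand_in())"
```

```text
time: 24.05
tool_pos: [604.0, -263.4, 398.4]
tcp_rot: [-179.9, -0.1, 94.8]
the job is handed in; nothing more can be done
None
```

The job is handed in at about 24 s: the block is home against the spring washer, upright and held by the raised pawl, the gripper is clear, no wrist force reading along the bar exceeded about 5 N, and nothing round the jig was touched on purpose (I did not check the casters in a final picture).

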